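# Stand the vertebra's case open

### The job

Two identical parts cases stand shut on plywood blocks on the worktables. Open the one that has the fossil vertebra lying right behind it (the other has only a lump of stone behind it): lift its lid by the pull tab and carry it over past upright, so that it leans back on its stop and stays open by itself when you let go. Leave the other case shut, and do not shift the vertebra or the stone.

Things in the scene. Friction and masses are not known exactly. Their poses are not given: they have to be found in the camera images.
- case_a: The case to open, with the vertebra behind it: flat blue lidded case, 127 (x) by 202 (y) by 39 (z) mm, fixed on a 30 mm plywood riser. Origin: centre of the case's underside (30 mm above the table); z up, x from front to back (hinge) edge, y along its width. Lid: a flat 2 mm sheet hinged on the line x = +66, z = +35 mm, parallel to y. Its front edge is at x = -64 mm when shut.
- case_a_tab (a point): pinch point on case_a's pull tab, moving with the lid. The black tab juts forward from the middle of the lid's front edge, in the lid's plane: 14 mm wide (y), 12 mm thick, 50 mm long. Lid shut, this point is at x = -94, y = 0, z = +38 mm of case_a, 20 mm from the tab's tip. Pinched by its sides (fingers closing along y) the tab can turn between the fingers as the lid swings.
- case_a_lid (a joint): hinge of case_a's lid, rad: 0 shut, grows as the front edge rises; 1.57 upright; the stop is at 1.92 (leaning back 20 degrees past upright). Free hinge, no catch or spring, little friction, lid about 70 g: let go below about 1.5 it falls shut, beyond about 1.7 it falls back on its stop and stays open.
- case_b: The case to leave shut, with the stone behind it; identical to case_a in shape and size, axes and origin alike.
- case_b_lid (a joint): hinge of case_b's lid, rad, as for case_a_lid; leave it at 0
- vertebra: brown fossil tail vertebra, a waisted spool with three stubby processes, 70 x 75 x 38 mm, loose, 120 to 130 mm behind the middle of case_a. Origin: centre of its underside, z up.
- stone: grey angular lump of stone, 34 x 50 x 22 mm, loose, 105 to 125 mm behind the middle of case_b. Origin: centre of its underside, z up.

How it is judged (in metres and radians):
At the end, for the whole second after the job is handed in: The lid of the case in front of the vertebra leans back past upright at or near its stop (hinge over 1.75 rad; the stop is at 1.92) and is at rest; the other lid is shut (under 0.1 rad); vertebra and stone are within 30 mm of where they lay (value of joint case_a_lid above 1.75 rad and velocity of joint case_a_lid below 0.2 rad/s and value of joint case_b_lid below 0.1 rad and distance of each of vertebra, stone from where it was at the start of the episode below 0.03 m); the robot touches nothing.
It fails at once if the other case's lid is lifted (over 0.25 rad) (value of joint case_b_lid above 0.25 rad).
It fails at once if the vertebra or the stone is shifted more than 30 mm (distance of any of vertebra, stone from where it was at the start of the episode above 0.03 m).
It also fails if it takes over 34 s, if anything falls off the work surface, if the arm or the gripper's body presses on something with over 40 N, if the wrist force passes 120 N, or if a joint passes its speed limit or range.

### The arm

A 6-joint arm with a two-finger parallel gripper is mounted at the origin on a cart in front of the work surface, level with it; the furniture and walls round the work are solid. World frame = base frame: x ahead of the robot, y to its left, z up, the work surface at z = 0. Lengths are in mm, angles in degrees, forces in N, time in s.
With the tool pointing down it reaches from about 350 to 850 mm from the base axis. Payload 8.1 kg.
Tool frame: the origin (TCP) lies at the very end of the fingers, on their centre line; the grasp point (between the pads) lies 19 mm behind it; z points along the fingers, y is the line along which they close (so a half turn about z gives the same grasp; the last joint's range is limited). The gripper opens to 85 mm and grips with 20 to 120 N. Pads are 22 mm wide; open, the fingers measure 114 mm over their backs; the gripper's body (76 mm by 85 mm) begins 54 mm behind the grasp point. The pads swing forward as they close: fully open they stand 13 mm farther back than shut.
Start: joints at [62.487, 7.471, 85.268, -0, 87.261, -4.893], TCP at [230.754, 553.857, 231.292] pointing down, gripper open.
Joint ranges: [-169.43, 169.43], [-51.17, 129.36], [1.28, 143.12], [-76.62, 256.62], [0, 156.53], [-152.29, 152.29]. Speed limits (degrees/s): [136.94, 136.94, 159.86, 180, 180, 180].

### API

Orientations are given as [roll, pitch, yaw] about the fixed x, y, z axes, in that order (R = Rz(yaw) Ry(pitch) Rx(roll)).
In Python, from bench import * gives the robot as it stands.
- The arm moves only by the tool play_rows, never from a script. Its argument "increments" is a list of rows, each a list of 3 entries, a list of its own where there are three numbers: the gripper's target within -1 to 1 (fully open at 1, half-way at 0, shut at -1), then the shift along the tool's x, y, z in mm, then the turn about the tool's z in rad. A call has 1 to 12 rows; each row shifts and turns the commanded pose from where the row before left it, along the tool's axes as they then stand; what a row does not reach is not made up. A row lasts 1/12 s, in which the tool goes at most 41.7 mm and 7.16 degrees, less where a joint would pass 70% of its speed; a pose out of reach is approached as far as the arm can. A call is refused whole if a number of a shift passes 41.7 or a number of a turn 0.125, either way. A call with a gripper value outside its range is refused whole. The fingers move at their own pace and stop on an object; "force" is the grip in N (left out, the last holds). Time passes only in rows, so rows that do not move let the fingers close. It gives the time, the measured TCP pose, the force, the opening and the grip force at its end, in the units of the state.
- sense(): the state, without advancing time (a new reading comes with each control period).
- snapshot(name): name is "scene" or "side" or "wrist"; returns a dict with "color" (384x512x3 uint8, red, green, blue), "intrinsics" (3x3 intrinsics, pixels), "world_from_camera" (4x4, takes a point from camera to world coordinates). Camera axes: x right, y down, z forward; pixel columns grow to the right and rows downward; lengths in mm; the calibration is good to about 2 mm. A picture is of the moment at which its call begins. There is no depth.
- hand_in(): hands the job in; it is judged then, once.
Trained networks look in a picture, given as the dict that the camera call returned (one of the last four; its "shot" number tells which), for a name from the list of things; names that differ only in an ending like _2 or _b are one class to them, and where a whole thing is asked for, a point or a joint stands for the part that bears it (a point fixed in the world has none). Each returns a list of dicts, best first, with "p" (0 to 1); they miss things now and then, are a little off and sometimes report something else, mostly with a low value. They report only what shows in the picture. A call takes as long as a camera call.
- find_in(query, picture): "xyz" ([x, y, z] in mm, in the coordinates of the camera as it stood for that picture, good to about 4 mm: the middle of the surface that is visible of it).
- regions_of(query, picture): "mask" (384x512 bool, what is visible of it).
- pinpoint(query, picture): "xyz" ([x, y, z] in mm, in the coordinates of the camera as it stood for that picture, good to about 4 mm: a listed point, or the origin of a listed thing).
The state is a dict: "time": time; "joint_pos": joint angles; "qd": joint speeds; "joint_efforts": joint torques, N m; "tool_pos": TCP position; "tcp_rot": TCP orientation; "ft_force": force on the tool from outside, world axes, zero at the start; "wrist_torque": the same for the moment, N m; "finger_gap": finger opening in mm; "grip_force": force on a finger pad.
Only numpy, scipy, OpenCV 4.12 (cv2) and the standard library are available. Lean on these libraries where they do the work, as an engineer would, in place of code of your own. Each camera call takes 0.05 s, during which the arm holds its last target. There are 200 camera calls.

## Working session

There is one attempt and no reset: what is moved stays moved. The work goes in short steps, Python scripts to look and compute and a tool call to move; the robot and the scene stay as the last step left them, time stands still between calls to the robot, and variables do not carry over. Pictures are saved under pics/ and viewed, at most 10 in all, crops included, and the job is handed in when it is done.

Besides the shell and the picture viewer there is one more tool, called after ">>>" as name([rows], argument=value, ...), one row to a line, values as JSON. play_rows: Moves the arm, as the interface text tells. Its arguments: {"type":"object","properties":{"increments":{"type":"array","items":{"type":"array"}},"force":{"type":"number"}},"required":["increments"]}

```bash
mkdir -p pics; cat > h.py <<'E'
from bench import *
import numpy as np, cv2
def W(p,x): return (np.array(p["world_from_camera"])@np.r_[x,1])[:3].round(1)
E
python3 - <<'E'
from h import *
s=sense(); print(s["time"],s["tool_pos"],s["tcp_rot"],s["finger_gap"])
for c in ("scene","side"):
    p=snapshot(c); cv2.imwrite(f"pics/{c}1.png",p["color"][:,:,::-1])
    for q in ("case_a","case_a_tab","vertebra","stone"):
        for d in pinpoint(q,p): print(c,q,round(d["p"],2),W(p,d["xyz"]))
E
```

```text
0.0 [230.47675809 553.35564635 230.22625434] [-1.79892376e+02 -9.07225505e-03  1.57380870e+02] 85.39481116989612
scene case_a 0.94 [ 536.6 -247.4   30. ]
scene case_a 0.71 [558.5 123.   30.9]
scene case_a_tab 0.87 [ 441.6 -230.4   64.6]
scene case_a_tab 0.63 [ 655.3 -314.    -3.6]
scene vertebra 0.7 [ 659.  -311.8   -0.9]
scene stone 0.49 [648.8  59.2   1.8]
side case_a 0.9 [561.4 124.4  31.3]
side case_a 0.82 [ 530.6 -246.5   34. ]
side case_a_tab 0.7 [ 444.7 -234.3   65.3]
side case_a_tab 0.16 [652.1  62.6  -0.9]
side vertebra 0.65 [ 659.1 -309.3    1.4]
side vertebra 0.59 [ 445.6 -229.1   65.3]
side stone 0.73 [6.515e+02 6.320e+01 4.000e-01]
```

View pics/scene1.png

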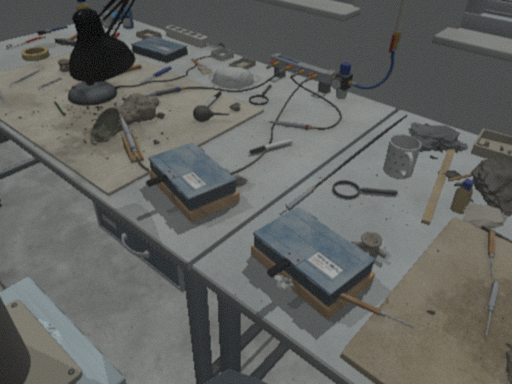

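View pics/side1.png

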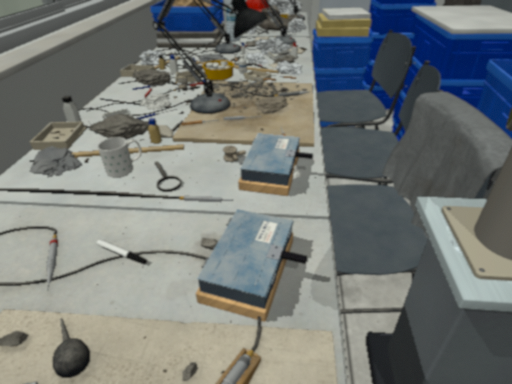

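The scene picture shows the brown spool-shaped vertebra at (372,240), behind the case at (312,258). That case's tab is at (275,268). The side picture shows the grey stone at (208,241), behind the other case at (248,260). So case_a is the one at y≈-247. Next I'll refine its pose by fitting a box to its silhouette.

```bash
python3 - <<'E'
from h import *
from scipy.optimize import minimize
obs=[]
for c in ("scene","side"):
    p=snapshot(c); K=np.array(p["intrinsics"]); Ti=np.linalg.inv(p["world_from_camera"])
    best=None
    for d in regions_of("case_a",p):
        m=d["mask"]; v,u=np.nonzero(m); cu,cv=K[:2]@(q:=(Ti@[533,-247,50,1])[:3])/q[2]
        e=np.hypot(u.mean()-cu,v.mean()-cv); print(c,d["p"],m.sum(),e)
        if best is None or e<best[0]: best=(e,m)
    obs.append((K,Ti,best[1].astype(np.uint8))); im=p["color"][:,:,::-1].copy(); im[best[1]]=im[best[1]]//2+[0,0,120]
    v,u=np.nonzero(best[1]); im=im[max(0,v.min()-30):v.max()+30,max(0,u.min()-30):u.max()+30]
    cv2.imwrite(f"pics/m_{c}.png",cv2.resize(im,(400,300)))
a,b=[cv2.imread(f"pics/m_{c}.png") for c in("scene","side")]; cv2.imwrite("pics/m.png",np.hstack([a,b]))
def box(x0,x1,y0,y1,z0,z1): return np.array([[x,y,z] for x in(x0,x1) for y in(y0,y1) for z in(z0,z1)],float)
def cost(t,zb,o):
    x,y,a=t; c,s=np.cos(a),np.sin(a); R=np.array([[c,-s,0],[s,c,0],[0,0,1]]); J=0
    for K,Ti,m in o:
        im=np.zeros((384*4,512*4),np.uint8)
        for B in (box(-63.5,63.5,-101,101,zb,39),box(-114,-64,-7,7,32,44)):
            P=B@R.T+[x,y,30]; q=P@Ti[:3,:3].T+Ti[:3,3]; uv=q@K.T; uv=uv[:,:2]/uv[:,2:]
            cv2.fillConvexPoly(im,cv2.convexHull(np.round(uv*4+1.5).astype(np.int32)),255)
        im=cv2.resize(im,(512,384),interpolation=cv2.INTER_AREA)/255.
        J+=np.abs(im-m).sum()/m.sum()
    return J
for zb in (0,-30):
  for o in (obs,obs[:1],obs[1:]):
    r=min((minimize(cost,[533,-247,np.radians(a)],args=(zb,o),method="Nelder-Mead",options=dict(initial_simplex=np.array([533,-247,np.radians(a)])+np.array([[0,0,0],[8,0,0],[0,8,0],[0,0,.1]]))) for a in(-20,-10,0)),key=lambda r:r.fun)
    x,y,a=r.x; print(zb,r.fun,x,y,np.degrees(a),"tab",x-94*np.cos(a),y-94*np.sin(a))
E
```

```text
scene 0.72 4627 138.0511186446783
scene 0.68 7876 7.888474155424176
side 0.89 7640 110.81731321891955
side 0.84 3178 7.4074473384454045
0 0.3675038758777563 533.8203318756165 -246.2622093310512 -8.388026546585007 tab 440.82586498748145 -232.54983797553575
0 0.1423276471584063 528.4008610339288 -252.16410725124922 -12.927159568460638 tab 436.78326670745196 -231.13516505652345
0 0.20190278754673674 535.5609723874567 -235.09751198569086 -8.313679289945538 tab 442.548790561632 -221.50582217170023
-30 0.10293355954974083 535.8142984347626 -247.39075393686818 -8.78222321038078 tab 442.9163732532717 -233.03890747119962
-30 0.04666348001872155 534.9077861876874 -248.2384466213039 -8.045558995638816 tab 441.8330195791565 -235.0821621622518
-30 0.04760794185515616 536.1694883751666 -244.3270083073969 -8.95948341440079 tab 443.3164090781071 -229.6878257805623
```

View pics/m.png

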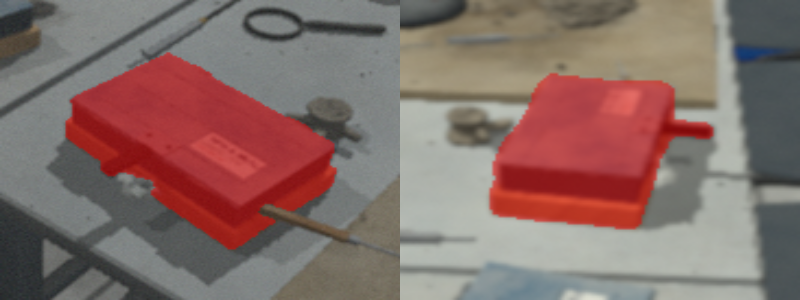

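>>> play_rows([
  [1, [-40, 0, 0], 0],
  [1, [-25, 35, 0], 0],
  [1, [-10, 40, 0], 0],
  [1, [0, 40, 0], 0],
  [1, [10, 40, 0], 0],
  [1, [10, 40, 0], 0],
  [1, [10, 40, 0], 0],
  [1, [10, 40, 0], 0],
  [1, [10, 40, 0], 0],
  [1, [10, 40, 0], 0],
  [1, [10, 40, 0], 0],
  [1, [10, 40, 0], 0],
])

```text
time: 1.7
tool_pos: [359.3, 830.1, 203.3]
tcp_rot: [177.8, -0.0, 157.3]
ft_force: [-1.0, -0.8, -4.5]
finger_gap: 85.5
grip_force: 0.0
```

The red overlays cover the case, the riser and the tab in both views. In the scene crop the tab is at about (120,165). The fit with the riser included gives case_a at (535.5,-247), yaw -8.5°, and the tab point at about (442.5,-233,68). My first move used the wrong sign for tool y, so I'll head back the other way.

>>> play_rows([
  [1, [-18, -35, -3], 0],
  [1, [-18, -35, -3], 0],
  [1, [-18, -35, -3], 0],
  [1, [-18, -35, -3], 0],
  [1, [-18, -35, -3], 0],
  [1, [-18, -35, -3], 0],
  [1, [-18, -35, -3], 0],
  [1, [-18, -35, -3], 0],
  [1, [-18, -35, 0], 0],
  [1, [-18, -35, 0], 0],
  [1, [-18, -35, 0], 0],
  [1, [-18, -35, 0], 0],
])

```text
time: 2.7
tool_pos: [398.4, 436.2, 220.0]
tcp_rot: [176.5, 0.1, 157.4]
ft_force: [0.9, -0.4, 0.3]
finger_gap: 85.4
grip_force: 0.0
```

>>> play_rows([
  [1, [-18, -35, 0], 0],
  [1, [-18, -35, 0], 0],
  [1, [-18, -35, 0], 0],
  [1, [-18, -35, 0], 0],
  [1, [-18, -35, 0], 0],
  [1, [-18, -35, 0], 0],
  [1, [-18, -35, 0], 0],
  [1, [-18, -35, 0], 0],
  [1, [-18, -35, 0], 0],
  [1, [-18, -35, 0], 0],
  [1, [-18, -35, 0], 0],
  [1, [0, 0, 0], 0],
])

```text
time: 3.7
tool_pos: [433.8, 0.9, 196.9]
tcp_rot: [176.7, 0.2, 157.0]
ft_force: [-0.4, 0.1, -1.0]
finger_gap: 85.2
grip_force: 0.0
```

>>> play_rows([
  [1, [-9, -28, -1], -0.0316],
  [1, [-9, -28, -1], -0.0316],
  [1, [-9, -28, -1], -0.0316],
  [1, [-9, -28, -1], -0.0316],
  [1, [-9, -28, -1], -0.0316],
  [1, [-9, -28, -1], -0.0316],
  [1, [-9, -28, -1], -0.0316],
  [1, [-9, -28, -1], -0.0316],
  [0.2, [0, 0, 0], 0],
  [0.2, [0, 0, 0], 0],
  [0.2, [0, 0, 0], 0],
])

```text
time: 4.62
tool_pos: [439.9, -227.0, 192.0]
tcp_rot: [176.6, 0.9, 171.8]
ft_force: [-0.9, 0.3, 0.8]
finger_gap: 52.0
grip_force: 0.0
```

```bash
cat >> h.py <<'E'
from scipy.spatial.transform import Rotation as Ro
def plan(target):
    s=sense(); R=Ro.from_euler("xyz",s["tcp_rot"],degrees=True)
    print("t",round(s["time"],2),"pos",np.round(s["tool_pos"],1),"rot",np.round(s["tcp_rot"],2),"gap",round(s["finger_gap"],1),"ft",np.round(s["ft_force"],1))
    for t in np.atleast_2d(target): print(t.round(1),"tool-frame",R.inv().apply(t-np.array(s["tool_pos"])).round(1))
    return R
E
python3 - <<'E'
from h import *
R=plan([[442.5,-233,130],[442.5,-233,49]]); print(R.as_matrix().round(3))
p=snapshot("wrist"); cv2.imwrite("pics/w1.png",p["color"][:,:,::-1])
for q in ("case_a_tab","case_a","vertebra"):
  for d in pinpoint(q,p): print(q,round(d["p"],2),W(p,d["xyz"]))
K=np.array(p["intrinsics"]); Ti=np.linalg.inv(p["world_from_camera"]); q=(Ti@[442.5,-233,74,1])[:3]; print((K@q/q[2])[:2])
E
```

```text
t 4.62 pos [ 439.9 -227.   192. ] rot [176.61   0.92 171.79] gap 52.0 ft [-0.9  0.3  0.8]
[ 442.5 -233.   130. ] tool-frame [-2.5 -9.2 61.6]
[ 442.5 -233.    49. ] tool-frame [ -1.2 -14.  142.4]
[[-0.99   0.142  0.024]
 [ 0.143  0.988  0.056]
 [-0.016  0.059 -0.998]]
case_a_tab 0.75 [ 440.9 -232.9   67.7]
case_a 0.71 [ 536.4 -242.4   28.9]
vertebra 0.83 [ 6.535e+02 -3.082e+02  2.000e-01]
[241.60948083 193.34754206]
```

View pics/w1.png

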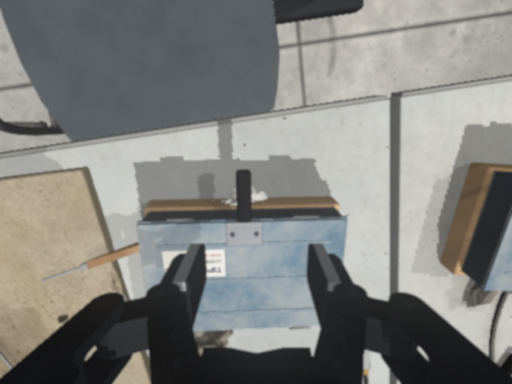

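The wrist view shows the tab at (243,170–220), upright in the image and matching my predicted point (242,193). The case edges are square to the gripper. I'll descend.

>>> play_rows([
  [0.2, [0, -1.4, 14], 0],
  [0.2, [0, -1.4, 14], 0],
  [0.2, [0, -1.4, 14], 0],
  [0.2, [0, -1.4, 14], 0],
  [0.2, [0, -1.4, 14], 0],
  [0.2, [0, -1.4, 14], 0],
  [0.2, [0, -1.4, 14], 0],
  [0.2, [0, -1.4, 14], 0],
  [0.2, [0, -1.4, 14], 0],
  [0.2, [0, -1.4, 14], 0],
  [0.2, [0, 0, 2], 0],
  [0.2, [0, 0, 0], 0],
])

```text
time: 5.82
tool_pos: [440.8, -232.3, 48.8]
tcp_rot: [176.6, 0.8, 171.9]
ft_force: [-0.1, 0.1, 0.8]
finger_gap: 51.1
grip_force: 0.0
```

>>> play_rows([
  [-1, [0, 0, 0], 0],
  [-1, [0, 0, 0], 0],
  [-1, [0, 0, 0], 0],
  [-1, [0, 0, 0], 0],
  [-1, [0, 0, 0], 0],
  [-1, [0, 0, 0], 0],
], force=25)

```text
time: 6.32
tool_pos: [442.6, -231.5, 50.9]
tcp_rot: [176.5, 1.0, 171.9]
ft_force: [0.3, 13.7, 9.0]
finger_gap: 13.7
grip_force: 26.3
```

```bash
python3 - <<'E'
from h import *
plan([442.5,-233,49])
p=snapshot("wrist"); cv2.imwrite("pics/w2.png",p["color"][:,:,::-1])
E
```

```text
t 6.32 pos [ 442.6 -231.5   50.9] rot [176.47   1.02 171.87] gap 13.7 ft [ 0.3 13.7  9. ]
[ 442.5 -233.    49. ] tool-frame [-0.1 -1.6  1.8]
```

View pics/w2.png

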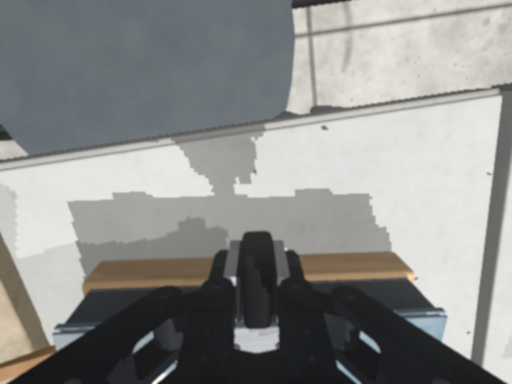

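The wrist view shows the tab held between the pads at (258,240–325), with a gap of 13.7 mm. Next I'll plan the arc in the tool frame.

```bash
python3 - <<'E'
from h import *
R=plan([442.5,-233,49]); a=np.radians(-8.5); c=np.array([np.cos(a),np.sin(a),0]); z=np.array([0,0,1.])
th=np.arange(0,37)*0.0517; print(th[-1])
f=np.arctan2(3,160); g=lambda t:160*(-np.cos(t+f)*c+np.sin(t+f)*z)
P=R.inv().apply(np.array([g(t) for t in th])); D=np.diff(P,axis=0).round(1)
for k in range(0,36,12): print([[-1,d.tolist(),0] for d in D[k:k+12]])
E
```

```text
t 6.37 pos [ 442.6 -231.5   51. ] rot [176.47   1.02 171.87] gap 13.5 ft [ 0.2 13.   8.8]
[ 442.5 -233.    49. ] tool-frame [-0.1 -1.6  1.9]
1.8612000000000002
[[-1, [-0.5, 0.5, -8.2], 0], [-1, [-0.9, 0.5, -8.2], 0], [-1, [-1.4, 0.5, -8.1], 0], [-1, [-1.8, 0.5, -8.1], 0], [-1, [-2.2, 0.5, -8.0], 0], [-1, [-2.6, 0.5, -7.8], 0], [-1, [-3.0, 0.5, -7.7], 0], [-1, [-3.4, 0.4, -7.5], 0], [-1, [-3.8, 0.4, -7.3], 0], [-1, [-4.2, 0.4, -7.1], 0], [-1, [-4.5, 0.4, -6.9], 0], [-1, [-4.9, 0.4, -6.7], 0]]
[[-1, [-5.2, 0.4, -6.4], 0], [-1, [-5.5, 0.3, -6.1], 0], [-1, [-5.9, 0.3, -5.8], 0], [-1, [-6.1, 0.3, -5.5], 0], [-1, [-6.4, 0.3, -5.2], 0], [-1, [-6.7, 0.3, -4.9], 0], [-1, [-6.9, 0.2, -4.5], 0], [-1, [-7.2, 0.2, -4.1], 0], [-1, [-7.4, 0.2, -3.8], 0], [-1, [-7.5, 0.2, -3.4], 0], [-1, [-7.7, 0.1, -3.0], 0], [-1, [-7.9, 0.1, -2.6], 0]]
[[-1, [-8.0, 0.1, -2.2], 0], [-1, [-8.1, 0.1, -1.8], 0], [-1, [-8.2, 0.0, -1.4], 0], [-1, [-8.2, 0.0, -0.9], 0], [-1, [-8.3, -0.0, -0.5], 0], [-1, [-8.3, -0.0, -0.1], 0], [-1, [-8.3, -0.1, 0.3], 0], [-1, [-8.2, -0.1, 0.8], 0], [-1, [-8.2, -0.1, 1.2], 0], [-1, [-8.1, -0.2, 1.6], 0], [-1, [-8.0, -0.2, 2.0], 0], [-1, [-7.9, -0.2, 2.4], 0]]
```

>>> play_rows([
  [-1, [-0.5, 1.5, -8.2], 0],
  [-1, [-0.9, 0.5, -8.2], 0],
  [-1, [-1.4, 0.5, -8.1], 0],
  [-1, [-1.8, 0.5, -8.1], 0],
  [-1, [-2.2, 0.5, -8.0], 0],
  [-1, [-2.6, 0.5, -7.8], 0],
  [-1, [-3.0, 0.5, -7.7], 0],
  [-1, [-3.4, 0.4, -7.5], 0],
  [-1, [-3.8, 0.4, -7.3], 0],
  [-1, [-4.2, 0.4, -7.1], 0],
  [-1, [-4.5, 0.4, -6.9], 0],
  [-1, [-4.9, 0.4, -6.7], 0],
])

```text
time: 7.37
tool_pos: [472.9, -235.7, 142.3]
tcp_rot: [176.6, 0.9, 171.8]
ft_force: [2.1, 5.3, -3.7]
finger_gap: 13.4
grip_force: 33.6
```

>>> play_rows([
  [-1, [-5.2, 0.4, -6.4], 0],
  [-1, [-5.5, 0.3, -6.1], 0],
  [-1, [-5.9, 0.3, -5.8], 0],
  [-1, [-6.1, 0.3, -5.5], 0],
  [-1, [-6.4, 0.3, -5.2], 0],
  [-1, [-6.7, 0.3, -4.9], 0],
  [-1, [-6.9, 0.2, -4.5], 0],
  [-1, [-7.2, 0.2, -4.1], 0],
  [-1, [-7.4, 0.2, -3.8], 0],
  [-1, [-7.5, 0.2, -3.4], 0],
  [-1, [-7.7, 0.1, -3.0], 0],
  [-1, [-7.9, 0.1, -2.6], 0],
])

```text
time: 8.37
tool_pos: [551.6, -246.9, 199.0]
tcp_rot: [176.5, 0.9, 171.9]
ft_force: [-2.5, 8.7, 0.4]
finger_gap: 13.7
grip_force: 48.0
```

>>> play_rows([
  [-1, [-8.0, 0.3, -2.2], 0],
  [-1, [-8.1, 0.3, -1.8], 0],
  [-1, [-8.2, 0.2, -1.4], 0],
  [-1, [-8.2, 0.1, -0.9], 0],
  [-1, [-8.3, 0.0, -0.5], 0],
  [-1, [-8.3, 0.0, -0.1], 0],
  [-1, [-8.3, -0.1, 0.3], 0],
  [-1, [-8.2, -0.1, 0.8], 0],
  [-1, [-8.2, -0.1, 1.2], 0],
  [-1, [-8.1, -0.2, 1.6], 0],
  [-1, [-8.0, -0.2, 2.0], 0],
  [-1, [-7.9, -0.2, 2.4], 0],
])

```text
time: 9.37
tool_pos: [649.7, -260.3, 200.4]
tcp_rot: [176.5, 1.0, 171.9]
ft_force: [0.3, 10.0, 6.4]
finger_gap: 13.7
grip_force: 40.9
```

```bash
python3 - <<'E'
from h import *
plan([642,-261,200])
p=snapshot("side"); cv2.imwrite("pics/s2.png",p["color"][:,:,::-1])
E
```

```text
t 9.37 pos [ 649.7 -260.3  200.4] rot [176.55   1.03 171.95] gap 13.7 ft [ 0.3 10.   6.4]
[ 642 -261  200] tool-frame [ 7.5 -1.8  0.2]
```

View pics/s2.png

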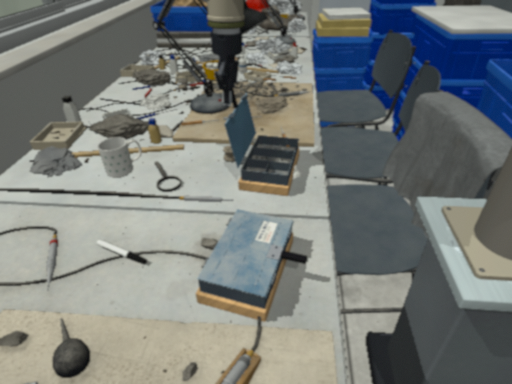

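The side view shows the lid of the far case past upright at (240,130), held by the gripper, and the near case still shut. I'll release and retract straight up.

>>> play_rows([
  [0.3, [0, 0, 0], 0],
  [0.3, [0, 0, 0], 0],
  [0.3, [0, 0, 0], 0],
  [0.3, [0, 0, 0], 0],
  [0.3, [0, 0, 0], 0],
  [0.3, [0, 0, -4], 0],
  [0.3, [0, 0, -8], 0],
  [0.3, [0, 0, -12], 0],
  [0.3, [0, 0, -16], 0],
  [0.3, [0, 0, -20], 0],
  [0.3, [0, 0, -20], 0],
  [0.3, [0, 0, -20], 0],
])

```text
time: 10.42
tool_pos: [646.0, -268.0, 301.4]
tcp_rot: [176.7, 1.0, 171.8]
ft_force: [-0.6, -0.5, 0.1]
finger_gap: 55.8
grip_force: 0.0
```

>>> play_rows([
  [0.3, [15, 0, -10], 0],
  [0.3, [25, 0, -10], 0],
  [0.3, [25, 0, -10], 0],
  [0.3, [25, 0, 0], 0],
  [0.3, [25, 0, 0], 0],
  [0.3, [0, 0, 0], 0],
  [0.3, [0, 0, 0], 0],
  [0.3, [0, 0, 0], 0],
  [0.3, [0, 0, 0], 0],
  [0.3, [0, 0, 0], 0],
])

```text
time: 11.25
tool_pos: [532.2, -253.2, 326.9]
tcp_rot: [176.7, 1.0, 171.9]
ft_force: [0.1, -0.2, -0.1]
finger_gap: 55.7
grip_force: 0.0
```

```bash
python3 - <<'E'
from h import *
plan([642,-261,200])
p=snapshot("side"); cv2.imwrite("pics/s3.png",cv2.resize(p["color"][60:280,150:350,::-1],(600,600)))
for q in ("case_a_tab","stone","vertebra"):
  for d in pinpoint(q,p): print(q,round(d["p"],2),W(p,d["xyz"]))
E
```

```text
t 11.25 pos [ 532.2 -253.2  326.9] rot [176.65   0.96 171.87] gap 55.7 ft [ 0.1 -0.2 -0.1]
[ 642 -261  200] tool-frame [-107.6    0.3  129. ]
case_a_tab 0.9 [ 661.6 -261.9  211. ]
stone 0.42 [650.7  63.   -2.4]
vertebra 0.5 [ 658.8 -310.    -2.3]
```

View pics/s3.png

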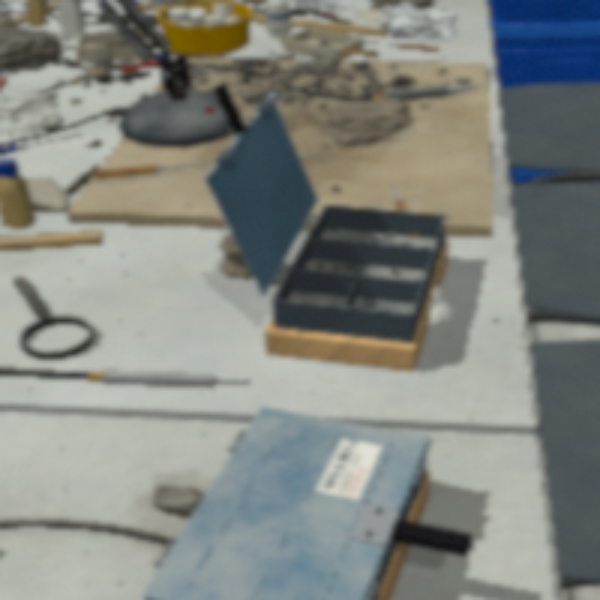

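The lid leans back open at (262,190) in the crop. The tab is about 61 mm behind the hinge line, which puts the lid at its stop. The other case is shut, and the vertebra and stone are where they were.

```bash
python3 -c "
from bench import *
print(hand_in())"
```

```text
the job is handed in; nothing more can be done
None
```

The job is handed in (no score came back): case_a's lid leans open on its stop, case_b stayed shut, the vertebra and stone were not shifted, and the arm is clear after about 11 s of the 34 s allowed.

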